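# Brake lever check on a handlebar in the vise

## Robot

A 6-joint arm with a two-finger parallel gripper is mounted at the origin on the work surface. World frame = base frame: x ahead of the robot, y to its left, z up, the work surface at z = 0. Lengths are in mm, angles in rad, forces in N, time in s.
With the tool pointing down it reaches from about 400 to 925 mm from the base axis. Payload 12.5 kg.
Tool frame: the origin (TCP) lies on the centre line of the jaws, within the pads' length; the fingertips stand 14 mm ahead of it and the grasp point (between the pads) lies 5 mm behind it; z points along the fingers, y is the direction in which the jaws open and shut (so a half turn about z gives the same grasp; the last joint's range is limited). The gripper opens to 95 mm and grips with 3 to 60 N. Pads are 20 mm wide; open, the fingers measure 119 mm over their backs; the gripper's body (75 mm by 180 mm) begins 59 mm behind the grasp point.
Start: joints at [-1.237, 0.491, 1.559, -0, 1.092, -0.106], TCP at [266.123, -565.53, 228.661] pointing down, gripper open.
Joint ranges: [-3.1, 3.1], [-0.84, 2.19], [0.05, 2.79], [-1.13, 4.28], [0.06, 2.93], [-2.69, 2.69]. Speed limits (rad/s): [2.22, 2.22, 2.79, 3.14, 3.14, 3.14].

## Interface

Orientations are given as [roll, pitch, yaw] about the fixed x, y, z axes, in that order (R = Rz(yaw) Ry(pitch) Rx(roll)).
In Python, from cell import * gives the robot as it stands.
- The arm moves only by the tool play_rows, never from a script. Its argument "moves" is a list of rows, each a list of 7 numbers: the shift along the tool's x, y, z in m, then the turn, a rotation vector about the tool's x, y, z in rad, then the opening in per cent of the stroke, from 0 (shut) to 100 (fully open). In form: [[tx, ty, tz, ax, ay, az, claw], ...]. A call has 1 to 8 rows; each row shifts and turns the pose as measured when the row begins, along the tool's axes as they then stand; what a row does not reach is not made up. A row lasts 1/10 s, in which the tool goes at most 50 mm and 8.59 degrees, less where a joint would pass 70% of its speed; a pose out of reach is approached as far as the arm can. A call is refused whole if a number of a shift passes 0.05 or a number of a turn 0.15, either way. A call with a gripper value outside its range is refused whole. The fingers move at their own pace and stop on an object; the grip force is fixed at half the most. Time passes only in rows, so rows that do not move let the fingers close. It gives the time, the measured TCP pose, the force and the opening at its end, in the units of the state.
- state(): the state, without advancing time (a new reading comes with each control period).
- read_camera(name): name is "side" or "top" or "wrist"; returns a dict with "img" (480x640x3 uint8, red, green, blue), "fx", "fy", "cx", "cy" (pixels), "k1" (the pictures are not rectified: a ray, as slopes to the right and down, at radius r is drawn at 1 + k1 r^2 times it, then the intrinsics apply), "R" (3x3) and "t" (3): a world point X has camera coordinates R X + t. Camera axes: x right, y down, z forward; pixel columns grow to the right and rows downward; lengths in mm; the calibration is good to about 2 mm. A picture is of the moment at which its call begins. There is no depth.
- job_done(): hands the job in, once; it reports no verdict.
The state is a dict: "t": time; "joints": joint angles; "qvel": joint speeds; "tau": joint torques, N m; "eef_pos": TCP position; "tcp_rot": TCP orientation; "ft_force": force on the tool from outside, world axes, zero at the start; "moment": the same for the moment, N m; "opening": opening from 0.0 (shut) to 1.0 (fully open).
Only numpy, scipy, OpenCV 4.12 (cv2) and the standard library are available. Lean on these libraries where they do the work, as an engineer would, in place of code of your own. Each camera call takes 0.05 s, during which the arm holds its last target.

## Task

Check the brake lever of the handlebar that is clamped in the bench vise: press the lever in towards the bar with your fingers until it comes up firm against its stop, stay there a moment, let it come fully out again, then press it in to its stop a second time and finish while holding it there, so that the gap to the grip can be measured. Only push on the outer side of the lever, firmly but without forcing it: do not pinch it or hook fingers behind it, do not lean on the bar or its grip, and leave the tin, the spanner and the bottle where they are.

Things in the scene. Friction and masses are not known exactly. Their poses are not given: they have to be found in the camera images.
- lever (a joint): Brake lever hinge, vertical axis. 0 = fully out (a spring returns it), 0.28 rad = firm against its built-in stop, the ball end still about 20 mm short of the grip. Pushing square to the blade at lever_press takes about 2.5 N to start and 5 N just before the stop; then the push rises steeply without movement.
- lever_press (a point): Point on the lever blade's outer face (away from the bar), half-way up, 150 mm above the bench: a good place to press. Moves with the lever, about 35 mm to the stop. x axis: level, square to the blade, inwards to the bar (the way to press); y: along the blade to its ball end; z up. The hinge axis is 55 mm along +x and 125 mm along -y from here. Space outside and below the blade is free for 60 mm.
- lever_blade: The aluminium lever blade, 105 mm long, 16 mm high, with its inner strip 15 mm thick, with a 19 mm ball at its free end 27 mm beyond lever_press. It lies level at the height of the bar, on the robot's side of it. Origin on the hinge axis; axes as lever_press.
- lever_inner: The inner side of the lever blade (a strip along the face that looks at the bar). Not to be touched: fingers there mean pinching or hooking. Origin and axes as lever_blade.
- handlebar: Half a handlebar: level 22 mm steel tube, axis 150 mm above the bench, fixed in the vise. Black rubber grip of 34 mm diameter at the free end; inboard by the hinge a black lever bracket and a reservoir (top 199 mm above the bench, 145 mm from lever_press along the bar). Origin on the bench below the grip's middle; y along the bar to its free end, -x to the lever's side.
- grip_mid (a point): Centre of the rubber grip, on the bar's axis, 150 mm above the bench. At rest the lever's outer face lies 100 mm from the bar's axis.
- vise: Green bench vise, fixed, about 330 mm long (x), 120 mm wide and 165 mm high, centred 280 mm along -y from its origin. Origin and axes as handlebar.
- tin: Closed round brass-coloured tin, 72 mm diameter, 75 mm high, loose on the bench. Origin at its underside. Leave alone.
- spanner: Steel spanner 170 mm long lying on the bench. Leave alone.
- oil_bottle: Blue plastic bottle, 60 mm diameter, 170 mm high, standing loose beyond the free end of the bar. Origin at its underside. Leave alone.

How it is judged (in metres and radians):
On the way, in this order (a step that is already met when the one before it is completed fails the run):
1. the lever is pressed in to its stop by the fingers (value of joint lever above 0.26 rad and contact force between the fingers and lever_blade above 2 N), for 0.2 s.
2. the lever has come fully out again (value of joint lever below 0.03 rad), for 0.1 s.
At the end, for the whole second after the job is handed in: After one full press and release, the lever is in at its stop again (within 0.02 rad, about 2.5 mm at the pressing point) and the fingers keep pushing on its blade with more than 2 N (all of step 1); the arm keeps its last pose, push and grip.
It fails at once if the lever is forced (more than 60 N) (contact force between the fingers and lever_blade above 60 N).
It fails at once if fingers press on the inner side of the lever (pinched or hooked) (contact force between the fingers and lever_inner above 2 N).
It fails at once if the robot leans on the bar, its grip or bracket (contact force between any of the fingers, the arm and handlebar above 5 N).
It fails at once if the tin, spanner or bottle is moved more than 20 mm (distance of any of tin, spanner, oil_bottle from where it was at the start of the episode above 0.02 m).
It also fails if it takes over 45 s, if anything falls off the work surface, if the arm or the gripper's body presses on something with over 40 N, if the wrist force passes 120 N, or if a joint passes its speed limit or range.

## Working session

There is one attempt and no reset: what is moved stays moved. The work goes in short steps, Python scripts to look and compute and a tool call to move; the robot and the scene stay as the last step left them, time stands still between calls to the robot, and variables do not carry over. Pictures are saved under pics/ and viewed, and the job is handed in when it is done.

Besides the shell and the picture viewer there is one more tool, called after "Emit:" by a JSON object that holds its "api" and its "payload". play_rows: Moves the arm, as the interface text tells. Its arguments: {"type":"object","properties":{"moves":{"type":"array"}},"required":["moves"]}

```bash
mkdir -p pics; python3 - <<'E'
from cell import *
import cv2
print(state())
for n in ["side","top","wrist"]:
    c=read_camera(n); cv2.imwrite(f"pics/{n}0.png",c["img"][:,:,::-1])
    print(n,{k:c[k] for k in c if k!="img"})
E
```

```text
{'t': 0.0, 'joints': array([-1.23662121e+00,  4.91531043e-01,  1.55946886e+00, -7.56144202e-06,
        1.09170546e+00, -1.05636340e-01]), 'qvel': array([-5.71237230e-04,  4.55706443e-04,  4.55000330e-04,  1.30180705e-03,
        7.12697338e-04,  8.93047009e-05]), 'tau': array([-3.03464381e-03, -6.12659097e+01, -2.58181930e+01,  6.91493112e-02,
        4.82943049e-02, -5.24319182e-05]), 'eef_pos': array([ 266.02470535, -565.29237525,  228.07277502]), 'tcp_rot': array([-3.14048544e+00, -1.10655467e-04,  4.39814887e-01]), 'ft_force': array([ 1.1522412 , -0.29485006, -0.36005272]), 'moment': array([-0.02903137,  0.00745392,  0.01166229]), 'opening': 1.0031506811699582}
side {'fx': 556.5023511593813, 'fy': 556.5023511593813, 'cx': 326.0880359431858, 'cy': 250.4885331526409, 'k1': -0.07823376760682942, 'R': array([[-0.71145766, -0.70249251,  0.0182283 ],
       [-0.51848831,  0.50724297, -0.68838539],
       [ 0.4743394 , -0.49920822, -0.72511605]]), 't': array([444.21494865, 306.2386711 , 803.84764132])}
top {'fx': 553.0192803834452, 'fy': 553.0192803834452, 'cx': 328.5453052762184, 'cy': 244.61743879242115, 'k1': -0.16440257771308803, 'R': array([[-0.02733917, -0.99907342,  0.0332395 ],
       [-0.99111678,  0.02276196, -0.13103217],
       [ 0.13015416, -0.03652654, -0.99082072]]), 't': array([ 92.11085563, 539.89748004, 871.91230348])}
wrist {'fx': 408.4472976243767, 'fy': 408.4472976243767, 'cx': 320.5499895928213, 'cy': 237.1406506012697, 'k1': -0.033675282315888094, 'R': array([[ 4.25508761e-01, -9.04954123e-01, -5.74130086e-04],
       [-8.75198280e-01, -4.11678771e-01,  2.54064087e-01],
       [-2.30152700e-01, -1.07604017e-01, -9.67187216e-01]]), 't': array([-624.73694293,  -28.64518261,  390.19930409])}
```

View pics/top0.png

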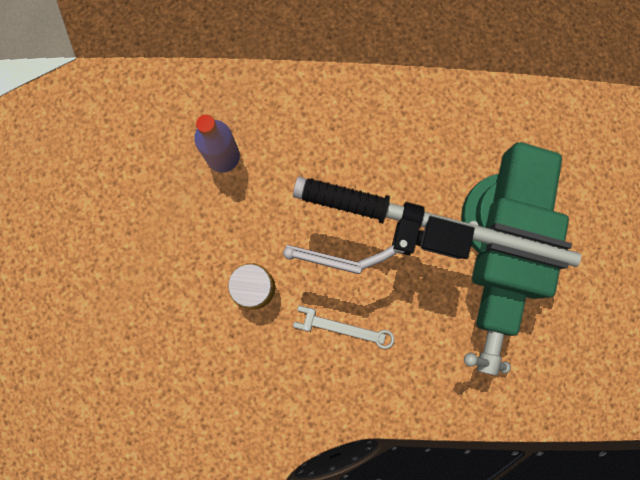

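View pics/side0.png

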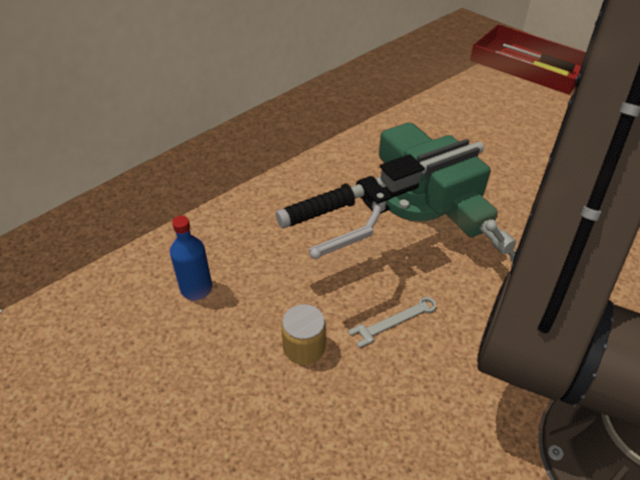

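The top view shows the ball end at about (289,253), the blade bend at (361,268), the hinge screw at (403,243) and the grip from (300,187) to (388,208). The tin lid is at (251,286). The spanner lies at about (300..392, 315..340), below the lever. I'll cast these onto planes next.

```bash
cat > h.py <<'E'
import numpy as np, cv2
def ray(c,p):
    K=np.array([[c["fx"],0,c["cx"]],[0,c["fy"],c["cy"]],[0,0,1]])
    u=cv2.undistortPoints(np.array([[p]],float),K,np.array([c["k1"],0,0,0,0.]))[0,0]
    d=c["R"].T@np.array([u[0],u[1],1]); o=-c["R"].T@c["t"]
    return o,d
def onz(c,p,z):
    o,d=ray(c,p); return o+d*(z-o[2])/d[2]
def two(c1,p1,c2,p2):
    o1,d1=ray(c1,p1);o2,d2=ray(c2,p2)
    A=np.stack([d1,-d2],1); s=np.linalg.lstsq(A,o2-o1,rcond=None)[0]
    a=o1+s[0]*d1;b=o2+s[1]*d2; return (a+b)/2,np.linalg.norm(a-b)
def proj(c,X):
    K=np.array([[c["fx"],0,c["cx"]],[0,c["fy"],c["cy"]],[0,0,1]])
    return cv2.projectPoints(np.array([X],float),cv2.Rodrigues(c["R"])[0],c["t"],K,np.array([c["k1"],0,0,0,0.]))[0][0,0]
E
python3 - <<'E'
from cell import *
from h import *
np.set_printoptions(precision=1,suppress=True)
t=read_camera("top"); s=read_camera("side")
for n,p,z in [("ball",(289,253),150),("bend",(361,268),150),("hinge",(403,243),165),("gripend",(305,189),150),("gripin",(386,208),150),("barend",(575,259),150),("tin",(249,283),75),("sp1",(303,319),5),("sp2",(385,339),5),("cap",(205,124),170)]:
    print(n,onz(t,p,z))
print("ball2",two(t,(289,253),s,(316,252)))
print("bend2",two(t,(361,268),s,(369,232)))
im=np.hstack([cv2.resize(t["img"][170:350,220:460],None,fx=3.3,fy=3.3,interpolation=2)])
cv2.imwrite("pics/topz.png",im[:,:,::-1])
cv2.imwrite("pics/sidez.png",cv2.resize(s["img"][170:350,260:460],None,fx=3.3,fy=3.3,interpolation=2)[:,:,::-1])
E
```

```text
ball [516.1 139.3 150. ]
bend [492.2  37.5 150. ]
hinge [524.7 -21.8 165. ]
gripend [608.7 114.6 150. ]
gripin [578.4  -1.9 150. ]
barend [ 496.6 -285.5  150. ]
tin [479.6 204.8  75. ]
sp1 [422.  123.4   5. ]
sp2 [384.7 -12.5   5. ]
cap [704.  257.2 170. ]
ball2 (array([514.7, 138.6, 156.1]), np.float64(1.6442116677580323))
bend2 (array([492.6,  37. , 145.3]), np.float64(0.14221250445120723))
```

View pics/topz.png

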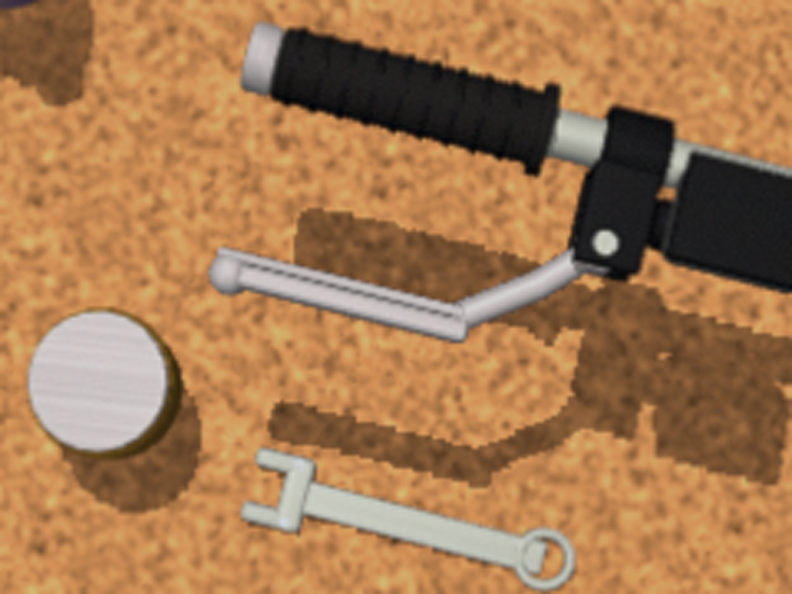

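View pics/sidez.png

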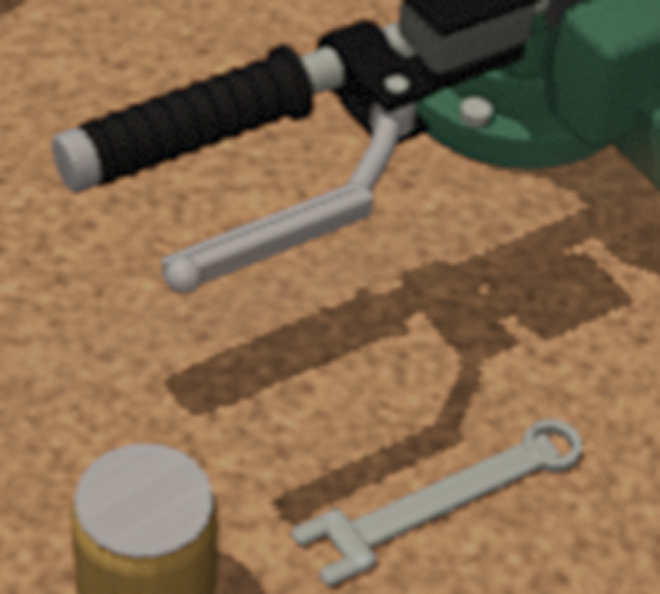

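Emit:
{"api": "play_rows", "payload": {"moves": [[0,0,-0.02,0,0,0.14,0],[0,0,-0.02,0,0,0.14,0],[0,0,-0.02,0,0,0.14,0],[0,0,-0.02,0,0,0.14,0],[0,0,0,0,0,0.14,0],[0,0,0,0,0,0,0]]}}

```text
t: 0.85
eef_pos: [266.0, -565.0, 310.2]
tcp_rot: [-3.139, 0.002, -0.287]
ft_force: [-0.4, 0.6, 0.3]
opening: 0.55
```

```bash
cat > rel.py <<'E'
import sys
from cell import *
from h import *
from scipy.spatial.transform import Rotation as Ro
np.set_printoptions(precision=3,suppress=True)
s=state(); R=Ro.from_euler("xyz",s["tcp_rot"]).as_matrix()
print("t",s["t"],s["eef_pos"],s["tcp_rot"],"F",s["ft_force"],"op",s["opening"]); print("q",s["joints"])
if len(sys.argv)>3:
    X=np.array([float(a) for a in sys.argv[1:4]])
    print("tool shift",R.T@(X-s["eef_pos"]))
E
python3 rel.py 350 -350 300; python3 rel.py 440 131 300
```

```text
t 0.85 [ 265.963 -565.001  310.208] [-3.139  0.002 -0.287] F [-0.395  0.554  0.349] op 0.5502185953883006
q [-1.237  0.425  1.447  0.     1.273  0.621]
tool shift [  19.838 -229.959   10.835]
t 0.85 [ 265.963 -565.001  310.208] [-3.139  0.002 -0.287] F [-0.395  0.554  0.349] op 0.5502185953883006
q [-1.237  0.425  1.447  0.     1.273  0.621]
tool shift [ -29.835 -716.776   12.349]
```

Emit:
{"api": "play_rows", "payload": {"moves": [[0.02,-0.04,0,0,0,0,0],[0.02,-0.04,0,0,0,0,0],[0.02,-0.045,0,0,0,0,0],[0.01,-0.045,0,0,0,0,0],[0,-0.045,0,0,0,0,0],[0,-0.045,0,0,0,0,0],[0,-0.045,0,0,0,0,0],[0,-0.045,0,0,0,0,0]]}}

```text
t: 1.65
eef_pos: [430.0, -239.9, 306.7]
tcp_rot: [-3.136, 0.006, -0.257]
ft_force: [0.8, 0.0, 0.2]
opening: 0.006
```

```bash
python3 rel.py 440 131 300
```

```text
t 1.65 [ 429.975 -239.946  306.733] [-3.136  0.006 -0.257] F [0.785 0.04  0.239] op 0.005686646757882063
q [-0.645  0.225  1.759  0.003  1.167  1.181]
tool shift [ -84.4   -361.297    9.38 ]
```

Emit:
{"api": "play_rows", "payload": {"moves": [[-0.01,-0.045,0,0,0,0,0],[-0.01,-0.045,0,0,0,0,0],[-0.01,-0.045,0,0,0,0,0],[-0.01,-0.045,0,0,0,0,0],[-0.015,-0.045,0,0,0,0,0],[-0.015,-0.045,0,0,0,0,0],[-0.015,-0.045,0,0,0,0,0],[0,0,0,0,0,0,0]]}}

```text
t: 2.45
eef_pos: [419.6, 103.3, 307.5]
tcp_rot: [-3.134, 0.009, -0.213]
ft_force: [-1.0, -1.3, 0.0]
opening: 0.002
```

```bash
python3 rel.py 442 130 148
```

```text
t 2.45 [419.597 103.273 307.515] [-3.134  0.009 -0.213] F [-0.998 -1.288  0.044] op 0.0020885963846696467
q [0.082 0.127 1.882 0.01  1.139 1.862]
tool shift [ 17.594 -29.688 159.594]
```

Emit:
{"api": "play_rows", "payload": {"moves": [[0.009,-0.015,0.03,0,0,0.02,0],[0.009,-0.015,0.03,0,0,0.02,0],[0,0,0.03,0,0,0.01,0],[0,0,0.03,0,0,0,0],[0,0,0.025,0,0,0,0],[0,0,0.015,0,0,0,0],[0,0,0,0,0,0,0]]}}

```text
t: 3.15
eef_pos: [443.6, 130.6, 141.3]
tcp_rot: [-3.135, 0.007, -0.232]
ft_force: [-0.7, 0.7, 0.2]
opening: 0.008
```

```bash
cat > look.py <<'E'
import sys
from cell import *
from h import *
for n in sys.argv[2:]:
    c=read_camera(n); im=c["img"]
    if n=="top": im=cv2.resize(im[140:380,180:480],None,fx=2.5,fy=2.5,interpolation=2)
    if n=="side": im=cv2.resize(im[140:380,240:480],None,fx=2.5,fy=2.5,interpolation=2)
    cv2.imwrite(f"pics/{n}{sys.argv[1]}.png",im[:,:,::-1])
E
python3 look.py 1 top side; python3 rel.py 505 113.5 148
```

```text
t 3.25 [444.49  130.829 143.174] [-3.134  0.004 -0.233] F [0.359 0.304 0.309] op 0.0010173258869838634
q [0.139 0.388 2.04  0.014 0.715 1.932]
tool shift [62.855  2.828 -5.127]
```

View pics/top1.png

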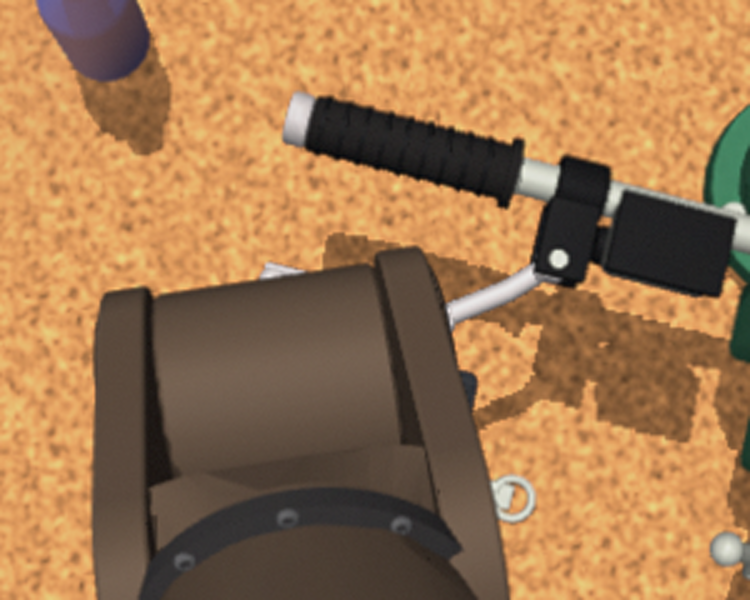

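View pics/side1.png

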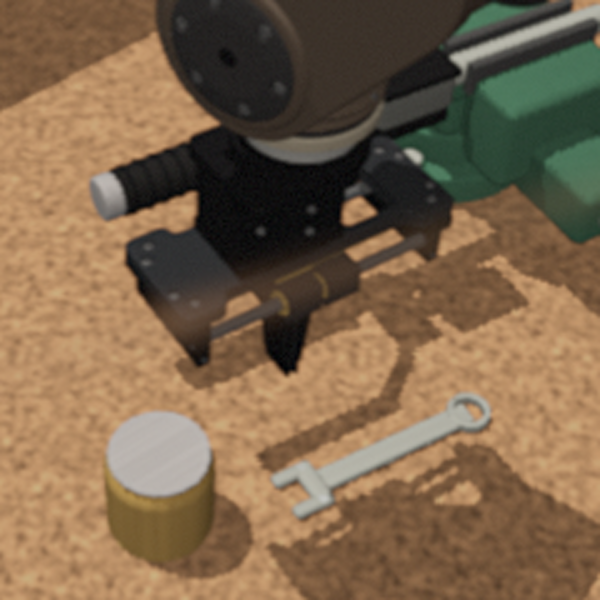

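Emit:
{"api": "play_rows", "payload": {"moves": [[0.015,0,-0.005,0,0,0.02,0],[0.015,0,0,0,0,0.01,0],[0.01,0,0,0,0,0,0],[0,0,0,0,0,0,0]]}}

```text
t: 3.65
eef_pos: [486.6, 119.9, 151.3]
tcp_rot: [-3.132, -0.0, -0.26]
ft_force: [-0.5, -0.2, -0.6]
opening: 0.005
```

```bash
python3 look.py 2 side wrist;python3 rel.py 505 113.5 148
```

```text
t 3.75 [485.163 120.16  150.991] [-3.133  0.001 -0.261] F [-0.954 -0.554  0.691] op 0.0036707330151548676
q [0.106 0.418 1.95  0.013 0.772 1.928]
tool shift [20.887  1.353  2.952]
```

View pics/side2.png

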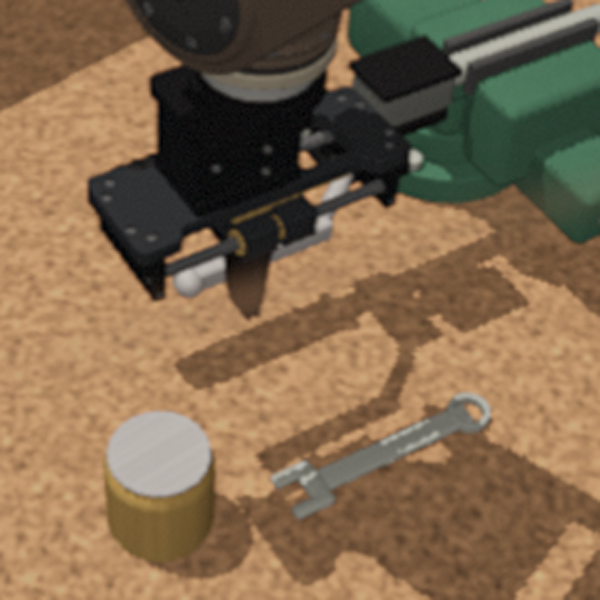

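View pics/wrist2.png

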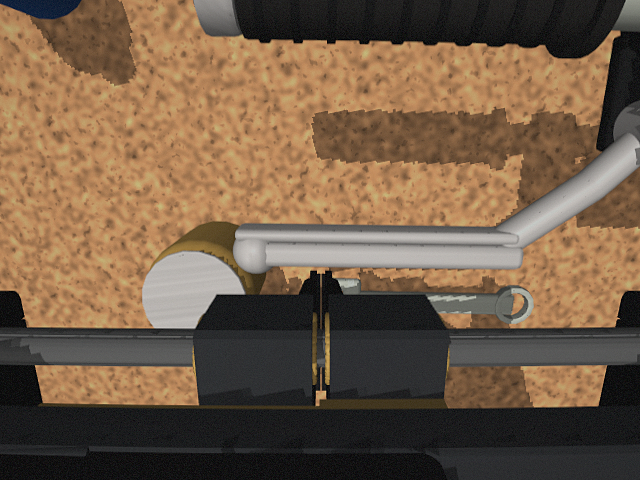

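The wrist view shows the closed fingers at column 320, about 27 mm from the ball at (250,255). They sit square to the outer face of the blade. Next I'll press in small steps.

Emit:
{"api": "play_rows", "payload": {"moves": [[0.006,0,0.003,0,0,0,0],[0.005,0,0,0,0,0,0],[0.005,0,0,0,0,0,0],[0.005,0,0,0,0,0.02,0]]}}

```text
t: 4.15
eef_pos: [503.5, 115.8, 147.2]
tcp_rot: [-3.133, 0.007, -0.28]
ft_force: [-4.9, 5.2, 0.8]
opening: 0.004
```

```bash
python3 rel.py 505 113.5 148
```

```text
t 4.15 [503.524 115.817 147.157] [-3.133  0.007 -0.28 ] F [-4.882  5.152  0.845] op 0.00400413520174898
q [0.093 0.446 1.911 0.015 0.789 1.932]
tool shift [ 2.051  1.812 -0.874]
```

Emit:
{"api": "play_rows", "payload": {"moves": [[0.005,-0.002,0,0,0,0.04,0],[0.005,-0.002,0,0,0,0.04,0],[0.005,-0.002,0,0,0,0.04,0]]}}

```text
t: 4.45
eef_pos: [518.3, 117.3, 146.7]
tcp_rot: [-3.136, 0.014, -0.403]
ft_force: [-5.3, 2.6, 3.9]
opening: 0.002
```

```bash
python3 look.py 3 wrist; python3 rel.py 505 113.5 148
```

```text
t 4.5 [519.087 117.358 146.714] [-3.135  0.013 -0.406] F [-4.08   2.367  2.958] op 0.0077346263941871305
q [0.092 0.467 1.871 0.016 0.813 2.058]
tool shift [-11.438   9.096  -1.191]
```

View pics/wrist3.png

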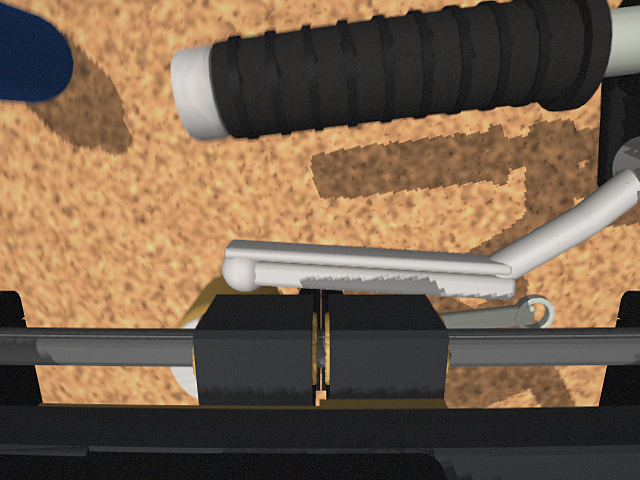

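Emit:
{"api": "play_rows", "payload": {"moves": [[0.006,-0.002,0,0,0,0.02,0],[0.006,-0.002,0,0,0,0.03,0],[0.005,-0.002,0,0,0,0.04,0]]}}

```text
t: 4.8
eef_pos: [532.5, 117.1, 146.1]
tcp_rot: [-3.141, 0.025, -0.496]
ft_force: [-31.1, 7.9, 20.2]
opening: 0.004
```

```bash
python3 look.py 4 wrist; python3 rel.py
```

```text
t 4.85 [532.17  117.217 146.13 ] [ 3.141  0.027 -0.499] F [-23.617  10.77   14.774] op 0.004496455670132012
q [0.089 0.487 1.833 0.02  0.844 2.145]
```

View pics/wrist4.png

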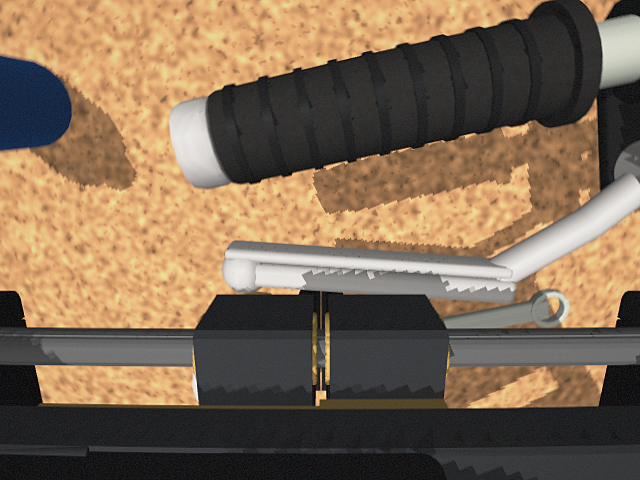

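```bash
python3 - <<'E'
from cell import *
from h import *
np.set_printoptions(precision=2,suppress=True)
c=read_camera("wrist"); cv2.imwrite("pics/wrist5.png",c["img"][:,:,::-1])
b=onz(c,(240,273),150); print("ball",b, "proj of rest ball",proj(c,[515.5,139,150]))
h=np.array([524.7,-21.8])
a=lambda p:np.arctan2(p[1]-h[1],p[0]-h[0])
print("lever angle est", a((515.5,139))-a(b), "hinge-ball", np.hypot(*(b[:2]-h)))
g1=onz(c,(190,148),150);g2=onz(c,(570,60),150);print(g1,g2)
n=np.array([.966,-.26]);print("ball to bar axis", (g1[:2]-b[:2])@n)
im=read_camera("top")["img"]
cv2.imwrite("pics/top5.png",cv2.resize(im[140:380,180:480],None,fx=2.5,fy=2.5,interpolation=2)[:,:,::-1])
print(state()["ft_force"])
E
```

```text
ball [562.15 136.89 150.  ] proj of rest ball [293.91 365.59]
lever angle est 0.2888961518475899 hinge-ball 163.04592357935837
[612.04 127.4  150.  ] [574.69  -4.49 150.  ]
ball to bar axis 50.665583443524866
[-21.39   7.17  13.54]
```

View pics/top5.png

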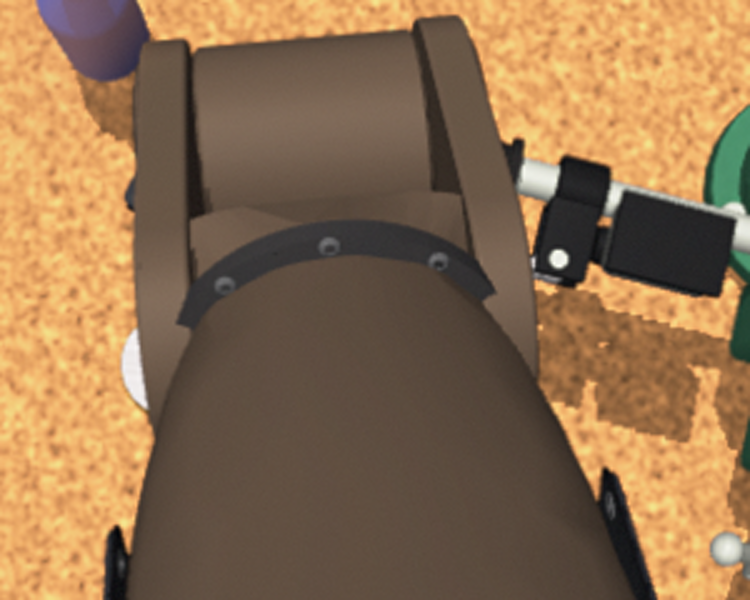

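The lever estimate is 0.289 rad, so it is at the stop, with a push of about 22 N. I'll hold there a moment.

Emit:
{"api": "play_rows", "payload": {"moves": [[0.001,0,0,0,0,0,0],[0.001,0,0,0,0,0,0],[0.001,0,0,0,0,0,0],[0.001,0,0,0,0,0,0]]}}

```text
t: 5.35
eef_pos: [530.7, 117.5, 146.1]
tcp_rot: [3.14, 0.036, -0.49]
ft_force: [-6.0, 4.8, 5.4]
opening: 0.005
```

```bash
python3 rel.py
```

```text
t 5.35 [530.673 117.528 146.096] [ 3.14   0.036 -0.49 ] F [-5.981  4.788  5.417] op 0.00539681882123365
q [0.088 0.488 1.831 0.023 0.853 2.133]
```

Emit:
{"api": "play_rows", "payload": {"moves": [[0.002,0,0,0,0.01,0,0],[0.002,0,0,0,0.01,0,0],[0.003,0,0,0,0.01,0,0],[0.003,0,0,0,0.005,0,0]]}}

```text
t: 5.75
eef_pos: [531.6, 117.2, 145.8]
tcp_rot: [3.137, 0.018, -0.486]
ft_force: [-16.5, 13.4, 12.6]
opening: 0.003
```

```bash
python3 rel.py;  python3 - <<'E'
from cell import *
from h import *
c=read_camera("wrist"); cv2.imwrite("pics/wrist6.png",c["img"][:,:,::-1])
E
```

```text
t 5.75 [531.58  117.166 145.761] [ 3.137  0.018 -0.486] F [-16.544  13.382  12.555] op 0.0032361427153823653
q [0.093 0.486 1.837 0.008 0.837 2.144]
```

View pics/wrist6.png

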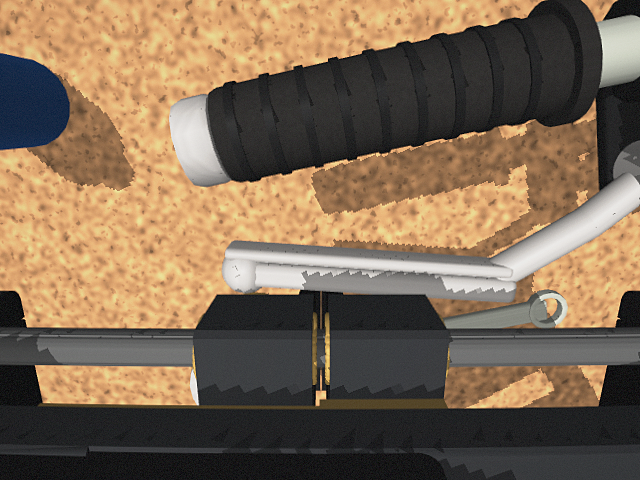

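Emit:
{"api": "play_rows", "payload": {"moves": [[0.003,0,0,0,0,0,0],[0.003,0,0,0,0,0,0],[0.003,0,0,0,0,0,0],[0.003,0,0,0,0,0,0]]}}

```text
t: 6.2
eef_pos: [531.3, 117.2, 146.0]
tcp_rot: [3.132, 0.042, -0.482]
ft_force: [-15.6, 11.5, 12.1]
opening: 0.004
```

```bash
python3 rel.py
```

```text
t 6.2 [531.342 117.207 145.953] [ 3.132  0.042 -0.482] F [-15.599  11.509  12.11 ] op 0.003918853844315991
q [0.089 0.492 1.824 0.019 0.867 2.128]
```

Held at the stop with about 20 N. Now I'll release it by backing well clear.

Emit:
{"api": "play_rows", "payload": {"moves": [[-0.01,0.003,0,0,0.02,-0.04,0],[-0.01,0.003,0,0,0.02,-0.05,0],[-0.01,0.003,0,0,0,-0.05,0],[-0.01,0.003,0,0,0,-0.05,0],[-0.01,0,0,0,0,-0.03,0],[-0.01,0,0,0,0,0,0],[0,0,0,0,0,0,0],[0,0,0,0,0,0,0]]}}

```text
t: 7.0
eef_pos: [466.7, 128.1, 146.3]
tcp_rot: [3.133, 0.006, -0.247]
ft_force: [0.1, 0.2, 0.2]
opening: 0.005
```

```bash
python3 rel.py 485 120.2 149;  python3 - <<'E'
from cell import *
from h import *
c=read_camera("wrist"); cv2.imwrite("pics/wrist7.png",c["img"][:,:,::-1])
print("rest ball projects to",proj(c,[515.5,139,150]))
E
```

```text
t 7.0 [466.717 128.084 146.255] [ 3.133  0.006 -0.247] F [0.083 0.237 0.182] op 0.004719461260486055
q [ 0.135  0.41   1.984 -0.009  0.756  1.959]
tool shift [19.64   3.199 -2.83 ]
rest ball projects to [260.56260329 203.19405317]
```

View pics/wrist7.png

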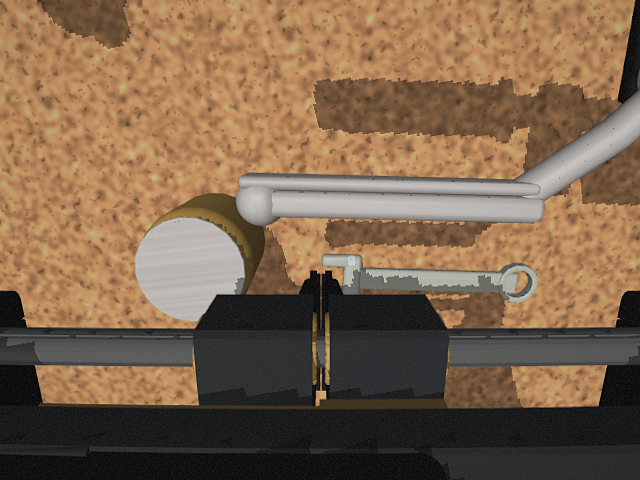

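The lever is fully out: the ball is at about (258,205) and the rest position projects to (260,203). The fingers are clear of it. Now the second press.

Emit:
{"api": "play_rows", "payload": {"moves": [[0.01,0.002,-0.002,0,0,0.01,0],[0.01,0.001,-0.001,0,0,0,0],[0.006,0,0,0,0,0,0],[0.006,0,0,0,0,0,0],[0.005,-0.001,0,0,0,0.02,0],[0.005,-0.002,0,0,0,0.03,0],[0.005,-0.002,0,0,0,0.03,0]]}}

```text
t: 7.75
eef_pos: [515.9, 116.9, 148.5]
tcp_rot: [3.132, 0.011, -0.344]
ft_force: [-4.8, 1.6, 3.4]
opening: 0.007
```

```bash
python3 rel.py 532 117 147
```

```text
t 7.75 [515.906 116.873 148.502] [ 3.132  0.011 -0.344] F [-4.802  1.565  3.437] op 0.006570443633840284
q [ 0.1    0.462  1.873 -0.005  0.821  2.018]
tool shift [15.126 -5.554  1.281]
```

Emit:
{"api": "play_rows", "payload": {"moves": [[0.005,-0.002,0,0,0,0.04,0],[0.005,-0.002,0,0,0,0.04,0],[0.004,-0.001,0,0,0.01,0.04,0],[0.003,0,0,0,0.01,0.02,0],[0.003,0,0,0,0.01,0,0],[0.003,0,0,0,0.005,0,0]]}}

```text
t: 8.35
eef_pos: [531.8, 116.9, 147.6]
tcp_rot: [3.127, -0.001, -0.495]
ft_force: [-19.3, 13.1, 14.7]
opening: 0.002
```

```bash
python3 rel.py 532 117 147
```

```text
t 8.35 [531.782 116.859 147.65 ] [ 3.127 -0.001 -0.495] F [-19.275  13.092  14.67 ] op 0.0022982095603917936
q [ 0.101  0.481  1.84  -0.017  0.829  2.179]
tool shift [ 0.124 -0.237  0.646]
```

```bash
python3 - <<'E'
from cell import *
from h import *
np.set_printoptions(precision=2,suppress=True)
for i in range(6):
    c=read_camera("wrist"); s=state(); print(s["t"],s["eef_pos"],s["tcp_rot"],s["ft_force"])
cv2.imwrite("pics/wrist8.png",c["img"][:,:,::-1])
print(proj(c,[562.1,136.9,150]))
E
```

```text
8.4 [531.78 116.84 147.65] [ 3.13 -0.   -0.5 ] [-18.35  13.31  14.85]
8.45 [531.79 116.84 147.68] [ 3.13 -0.   -0.5 ] [-18.38  14.41  14.22]
8.5 [531.79 116.85 147.67] [ 3.13 -0.   -0.5 ] [-18.55  14.47  14.15]
8.55 [531.78 116.84 147.67] [ 3.13 -0.   -0.5 ] [-18.35  14.28  14.3 ]
8.6 [531.78 116.84 147.68] [ 3.13 -0.   -0.5 ] [-18.2   13.93  14.77]
8.65 [531.78 116.84 147.64] [ 3.13 -0.   -0.5 ] [-18.52  13.85  14.02]
[239.67 270.96]
```

View pics/wrist8.png

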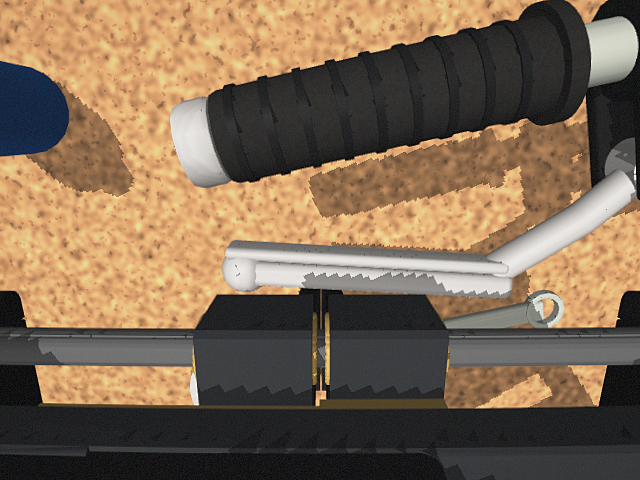

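The hold is steady at about 27 N, and the ball is at (239,271) where the at-stop position projects. I'm handing in the job.

```bash
python3 -c "
from cell import *
print(job_done()); s=state(); print(s['t'],s['ft_force'],s['eef_pos'])"
```

```text
the job is handed in; nothing more can be done
None
the job is handed in; nothing more can be done
```

I pressed the lever to its stop with the closed fingers on its outer face, let it come fully out, then pressed it to the stop again. The job is handed in with the fingers still holding it there; no verdict was reported.

- **First press:** the camera put the lever at about 0.29 rad. I held it there for about 1.4 s at roughly 20–25 N. The push dipped to about 9 N partway through, and I did not re-measure the angle during the dip. The highest force I read was about 38 N at the wrist.
- **Release:** the wrist picture showed the ball within about 3 pixels of its rest position, with the fingers clear of the blade.
- **Final hold:** the push was a steady 27 N or so, and the fingers did not move over 0.3 s. The ball was where the at-stop position projects, to about a pixel.
- **Vertical force:** about 14 N of the final push is vertical. I put this down to friction on the blade, because the gripper body should be about 30 mm above the grip, but I did not check it separately.
- **Other objects:** nothing was seen to touch the tin, spanner or bottle. I only saw them in passing in the pictures and did not measure their positions again.

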